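# Slide the painted dish into the drying rack

### The job

Slide the ware board that carries the shallow painted dish under the slatted roof of the low green drying rack, through its open front, until the board is fully home against the back bar, with the dish still in its place on the board. Move the board by its upright grip: the paint is wet, so do not touch the dish. Leave the other board, with the tall teacup, where it is.

Things in the scene. Friction and masses are not known exactly. Their poses are not given: they have to be found in the camera images.
- dish_board: loose wooden board 170 x 110 x 12 mm, 0.2 to 0.45 kg, flat on the table left or right of the rack's front, carrying the dish. Origin: centre of its underside; x along its length away from the grip, z up. Upright grip, 22 mm wide (y), 30 mm long (x), centred at x = -70 mm, top 75 mm above the table, towards the robot at first. To be slid on the table, not lifted
- dish: loose shallow white porcelain dish with blue dots, 90 mm across the rim, 22 mm high, about 90 g; origin at the centre of its foot. It stands on the dish board about 30 mm ahead (+x) of the board's centre
- cup_board: an identical board with the same grip and axes, carrying a white teacup 70 mm wide and 85 mm tall; it starts on the other side
- rack: low green pipe rack, fixed. Origin: on the table, middle of its mouth (open front, towards the robot); x inwards, z up. Mouth 142 mm wide between side pipes, 186 over all; slatted roof from x = 0 to 130 mm, underside 66 and top 78 mm up; posts 92 mm tall. Near face of the back bar, low at the table: x = 105 mm. Fully home, the board's origin is at x = 20 mm and its grip 50 mm before the mouth
Not all that is in view belongs to the job. What is shaped like the dish_board but blue is not meant.

How it is judged (in metres and radians):
At the end, for the whole second after the job is handed in: Dish board flat in the rack, within 12 mm of the back bar, 30 mm of the middle line and 0.2 rad of its direction; the dish level on the board, within about 25 mm of where it stood; both at rest; the teacup's board within 20 mm of its start (x of dish_board in the frame of rack between 0.008 and 0.035 m and y of dish_board in the frame of rack between -0.03 and 0.03 m and angle between the x axis of dish_board and the x axis of rack, either way round below 0.2 rad and angle between dish_board's own z axis and vertical below 0.05 rad and x of dish in the frame of dish_board between 0 and 0.055 m and y of dish in the frame of dish_board between -0.028 and 0.028 m and angle between dish's own z axis and vertical below 0.08 rad and linear speed of each of dish_board, dish below 0.01 m/s and distance of cup_board from where it was at the start of the episode below 0.02 m); the robot touches nothing.
It fails at once if the robot touches the wet dish (contact force between any of the fingers, the arm and dish above 0.5 N).
It fails at once if the board with the teacup is pushed more than 20 mm (distance of cup_board from where it was at the start of the episode above 0.02 m).
It also fails if it takes over 45 s, if anything falls off the work surface, if the arm or the gripper's body presses on something with over 40 N, if the wrist force passes 120 N, or if a joint passes its speed limit or range.

### The arm

A 6-joint arm with a two-finger parallel gripper is mounted at the origin on the work surface. World frame = base frame: x ahead of the robot, y to its left, z up, the work surface at z = 0. Lengths are in m, angles in degrees, forces in N, time in s.
With the tool pointing down it reaches from about 0.375 to 0.825 m from the base axis. Payload 5.5 kg.
Tool frame: the origin (TCP) lies on the mounting face of the last link; the fingertips stand 173 mm ahead of it and the grasp point (between the pads) lies 155 mm ahead of it; x points along the fingers, z is the direction in which the jaws open and shut, and the axes are right-handed (so a half turn about x gives the same grasp; the last joint's range is limited). The gripper opens to 85 mm and grips with 20 to 120 N. Pads are 22 mm wide; open, the fingers measure 114 mm over their backs; the gripper's body (76 mm by 85 mm) begins 54 mm behind the grasp point. The pads swing forward as they close: fully open they stand 13 mm farther back than shut.
Start: joints at [-70.187, 17.962, -2.699, 69.339, 0, 90], TCP at [0.203, -0.564, 0.405] pointing down, gripper open.
Joint ranges: [-152.73, 152.73], [-39.44, 99.34], [-58.76, 71.6], [-118.89, 123.64], [-81.53, 83.1], [-180, 180]. Speed limits (degrees/s): [136.94, 136.94, 172.46, 180, 180, 180].

### API

Orientations are given as [roll, pitch, yaw] about the fixed x, y, z axes, in that order (R = Rz(yaw) Ry(pitch) Rx(roll)).
In Python, from workcell import manip gives the robot as it stands. The module is installed in compiled form; this text tells all that it offers. Calls block until the motion is done:
- manip.move_ptp(position, orientation): joint-space move of the TCP to a pose.
- manip.movel(position, rot=None, feed=0.15): straight line of the TCP; rot=None keeps the orientation; feed is the mean speed in m/s.
- manip.set_joints(angles): joint-space move.
- manip.set_gripper(opening, grasp_force=None): finger opening in m; grasp_force is the grip in N (None keeps the last); returns when the fingers have stopped.
- manip.wait(seconds).
- manip.inverse_kinematics(position, orientation): joint angles nearest the present ones, or None.
- manip.read_camera(name): name is "scene" or "top"; returns a dict with "image" (384x512x3 uint8, blue, green, red), "fx", "fy", "cx", "cy" (pixels), "dist" ([k1, k2, p1, p2, k3] as OpenCV has them; the pictures are not rectified), "cam_to_world" (4x4, takes a point from camera to world coordinates). Camera axes: x right, y up, looking along -z (the intrinsics and any distortion apply to the point x, -y, -z); pixel columns grow to the right and rows downward; lengths in m; the calibration is good to about 2 mm. A picture is of the moment at which its call begins. There is no depth.
A pose or a line that the arm cannot do raises manip.IKError and nothing moves.
- manip.sign_off(): hands the job in, once; it reports no verdict.
Readings, each from a call of its own:
- manip.get_clock(): time.
- manip.get_qpos(): joint angles.
- manip.get_joint_vel(): joint speeds.
- manip.get_effort(): joint torques, N m.
- manip.get_ee_pos(): TCP position.
- manip.get_tcp_rot(): TCP orientation.
- manip.get_ft_force(): force on the tool from outside, world axes, zero at the start.
- manip.get_wrist_torque(): the same for the moment, N m.
- manip.get_grip_width(): finger opening in m.
Only numpy, scipy, OpenCV 4.12 (cv2) and the standard library are available. Lean on these libraries where they do the work, as an engineer would, in place of code of your own. Each camera call takes 0.05 s, during which the arm holds its last target. There are 200 camera calls.

## Working session

There is one attempt and no reset: what is moved stays moved. The work goes in short steps, each a Python script; the robot and the scene stay as the last script left them, time stands still between calls to the robot, and variables do not carry over. Pictures are saved under pics/ and viewed, about 8 in all and at most 12, crops included, and the job is handed in when it is done.

```bash
mkdir -p pics
cat > h.py <<'E'
import numpy as np, cv2
from workcell import manip
def cam(n):
    c=manip.read_camera(n); return c
def ray(c,pts):
    K=np.array([[c["fx"],0,c["cx"]],[0,c["fy"],c["cy"]],[0,0,1.]])
    u=cv2.undistortPoints(np.array(pts,float).reshape(-1,1,2),K,np.array(c["dist"],float)).reshape(-1,2)
    T=np.array(c["cam_to_world"]); d=np.c_[u[:,0],-u[:,1],-np.ones(len(u))]@T[:3,:3].T
    return T[:3,3],d
def onz(c,pts,z):
    o,d=ray(c,pts); return o+d*((z-o[2])/d[:,2])[:,None]
E
python3 - <<'E'
from h import *
for n in("scene","top"):
    c=cam(n); cv2.imwrite(f"pics/{n}0.png",c["image"]); print(n,c["fx"],c["dist"],np.round(c["cam_to_world"],3).tolist())
    import pickle; pickle.dump(c,open(n+".pkl","wb"))
a=[cv2.imread(f"pics/{n}0.png") for n in("scene","top")]
print(manip.get_tcp_rot(),manip.get_clock())
E
```

```text
scene 370.59387430014385 [-0.08367968  0.          0.          0.          0.        ] [[0.712, -0.456, 0.534, 0.992], [0.702, 0.442, -0.558, -0.547], [0.019, 0.772, 0.635, 0.645], [0.0, 0.0, 0.0, 1.0]]
top 367.1040135180122 [-0.07016984  0.          0.          0.          0.        ] [[-0.003, 0.997, -0.076, 0.433], [-1.0, -0.005, -0.024, -0.017], [-0.025, 0.076, 0.997, 0.877], [0.0, 0.0, 0.0, 1.0]]
[-179.74422119   89.91200384  110.06905924] 0.1
```

View pics/scene0.png

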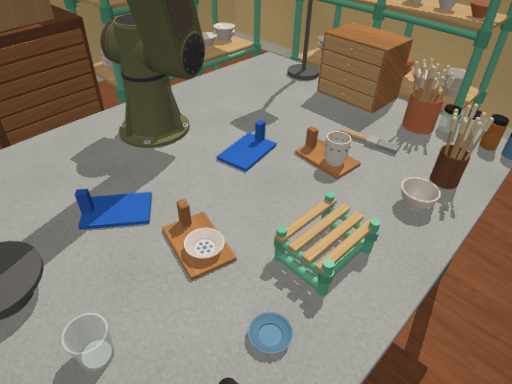

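View pics/top0.png

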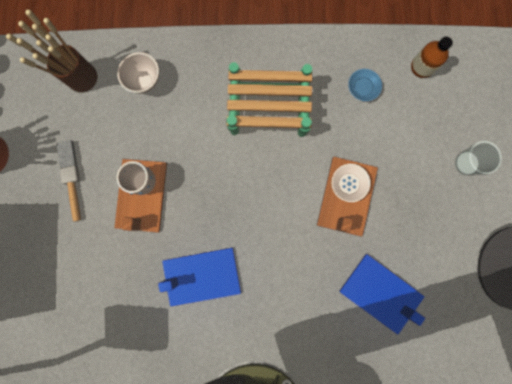

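The candidates for the dish board are:
- Brown board with the dish: top px (348,197), scene px (198,243).
- Brown board with the teacup: top px (140,195).
- Blue decoy boards: top px (202,277) and (383,293).

I choose the brown board at (348,197). The rack's post tops are near (234,68), (308,70), (233,121) and (305,123) in the top view.

```bash
cat >> h.py <<'E'
def masks(c):
    hsv=cv2.cvtColor(c["image"],cv2.COLOR_BGR2HSV)
    return hsv, cv2.inRange(hsv,(3,110,60),(16,255,255)), cv2.inRange(hsv,(65,90,40),(88,255,255))
def board(c,seed,r=70):
    """centre, yaw of board plate from brown hull, on z=.012, near seed pixel"""
    _,b,_=masks(c); m=np.zeros_like(b); cv2.circle(m,tuple(seed),r,255,-1); b&=m
    cs=[k for k in cv2.findContours(b,cv2.RETR_EXTERNAL,cv2.CHAIN_APPROX_NONE)[0] if cv2.contourArea(k)>30]
    p=onz(c,np.vstack(cs).reshape(-1,2),.012)[:,:2]
    (ce,s,a)=cv2.minAreaRect((p*1000).astype(np.float32))
    if s[0]<s[1]: a+=90
    a=(a+90)%180-90
    return np.array(ce)/1000,np.array(s),a
E
python3 - <<'E'
from h import *
import pickle
t=pickle.load(open("top.pkl","rb")); s=pickle.load(open("scene.pkl","rb"))
print("dish board",board(t,(348,197),60)); print("cup board",board(t,(140,195),60))
print("scene",board(s,(198,243),55))
hsv,b,g=masks(t)
m=np.zeros_like(g); m[50:145,215:325]=255; g&=m
cs=cv2.findContours(g,cv2.RETR_EXTERNAL,cv2.CHAIN_APPROX_NONE)[0]
for k in cs:
    if cv2.contourArea(k)>15: print("green",cv2.boundingRect(k),cv2.contourArea(k))
px=[(234,68),(308,70),(233,121),(305,123)]
print(onz(t,px,.092).round(4)[:,:2].tolist())
# grip top
print("grip",onz(t,[(346,224)],.075).round(4))
v=np.hstack([cv2.resize(t["image"][145:245,300:400],None,fx=4,fy=4,interpolation=2),cv2.resize(t["image"][50:150,220:320],None,fx=4,fy=4,interpolation=2)])
w=cv2.resize(s["image"][190:290,150:400],None,fx=3.2,fy=2,interpolation=2)
cv2.imwrite("pics/crop1.png",np.vstack([v,w]))
E
```

```text
dish board (array([ 0.50928949, -0.22035301]), array([109.43541718, 167.89250183]), -14.20953369140625)
cup board (array([0.51335602, 0.27323993]), array([109.27122498, 168.89421082]), -5.217430114746094)
scene (array([ 0.48051093, -0.21660983]), array([109.37161255, 241.34202576]), -14.180244445800781)
green (299, 113, 12, 21) 120.5
green (228, 111, 9, 19) 88.0
green (300, 97, 9, 4) 20.0
green (302, 65, 10, 9) 53.0
green (230, 63, 9, 9) 47.5
[[0.7895, 0.0421], [0.7831, -0.1225], [0.6679, 0.0439], [0.6621, -0.1135]]
grip [[ 0.4419 -0.2016  0.075 ]]
```

View pics/crop1.png

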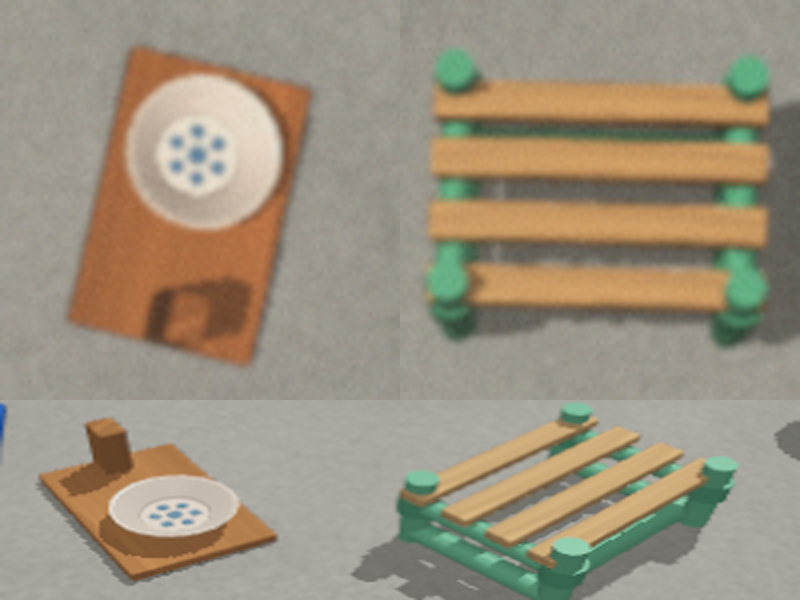

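The crop confirms the brown board with the blue-dotted dish, grip towards the robot (plate measured 168x109 mm). Next I refine the rack, then grasp.

Run:
```python
from h import *
import pickle
t=pickle.load(open("top.pkl","rb"))
f=lambda q:[(220+(x-400-1.5)/4,50+(y-1.5)/4) for x,y in q]
p=onz(t,f([(455,70),(749,76),(448,280),(745,287)]),.092)[:,:2]
print(p.round(4).tolist())
d1=p[0]-p[2];d2=p[1]-p[3];w=p[0]-p[1];w2=p[2]-p[3]
print("yaws",[np.degrees(np.arctan2(d[1],d[0])) for d in(d1,d2)],[np.degrees(np.arctan2(-w[0],w[1])) for w in (w,w2)],[np.linalg.norm(x) for x in(d1,d2,w,w2)], p.mean(0))
print("slat edges front/back",onz(t,f([(600,308),(600,84)]),.078)[:,:2].round(4).tolist())
# floor-plane foot of grip: approach
for y in (-14.2,-3):
  for r in (180,0,90,-90):
    try: print(y,r,manip.inverse_kinematics([.4414,-.2032,.213],[r,90,y]))
    except Exception as e: print(e)
```

```text
[[0.7916, 0.0435], [0.7863, -0.12], [0.671, 0.0469], [0.6657, -0.1154]]
yaws [np.float64(-1.6343946340024642), np.float64(-2.186344204499864)] [np.float64(-1.865710868940333), np.float64(-1.8783943013828115)] [np.float64(0.12064081467537911), np.float64(0.12067768784818074), np.float64(0.1636375796315654), np.float64(0.16247520845302027)] [ 0.72864309 -0.03626018]
slat edges front/back [[0.6584, -0.0366], [0.7885, -0.0376]]
-14.2 180 [ -24.71914103   15.49158979  -33.47761082   41.03079939    0.
 -100.51914103]
-14.2 0 [-24.71914103  15.49158979 -33.47761082  41.03079939   0.
  79.48085897]
-14.2 90 [-24.71914103  15.49158979 -33.47761082  41.03079939   0.
 169.48085897]
-14.2 -90 [-24.71914103  15.49158979 -33.47761082  41.03079939   0.
 -10.51914103]
-3 180 [ -24.71914103   15.49158979  -33.47761082   41.03079939    0.
 -111.71914103]
-3 0 [-24.71914103  15.49158979 -33.47761082  41.03079939   0.
  68.28085897]
-3 90 [-24.71914103  15.49158979 -33.47761082  41.03079939   0.
 158.28085897]
-3 -90 [-24.71914103  15.49158979 -33.47761082  41.03079939   0.
 -21.71914103]
```

Run:
```python
from h import *
g=[.4416,-.2030]; o=[0,90,75.8]
manip.set_gripper(.060,40)
manip.move_ptp([*g,.30],o)
manip.movel([*g,.211],feed=.12)
manip.set_gripper(.0,40)
print(manip.get_grip_width(),manip.get_ft_force(),manip.get_ee_pos(),manip.get_clock())
t=cam("top");s=cam("scene")
cv2.imwrite("pics/grasp.png",np.hstack([cv2.resize(t["image"][120:270,270:420],(400,400)),cv2.resize(s["image"][150:300,110:260],(400,400))]))
```

```text
0.021449249151864684 [-1.4666997  -0.04951904  5.71276231] [ 0.44196123 -0.20326038  0.21174577] 3.425
```

View pics/grasp.png

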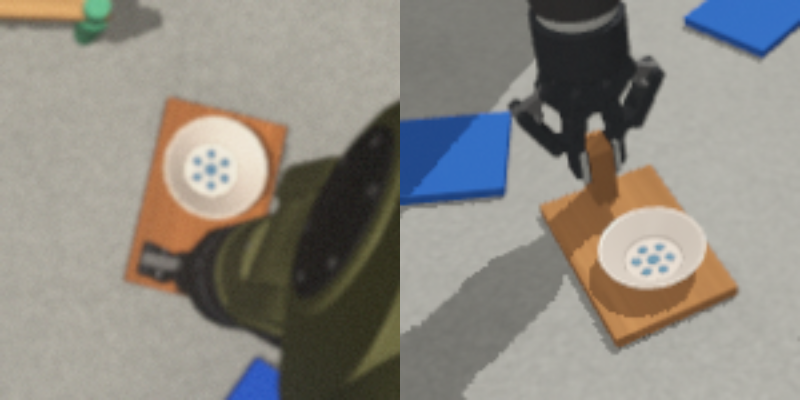

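The fingers hold the grip (width 21.4 mm) and the dish is clear and in place. I slide the board to in front of the mouth.

Run:
```python
from h import *
z=manip.get_ee_pos()[2]
manip.movel([.455,-.115,z],[0,90,82],feed=.06)
manip.movel([.4686,-.0277,z],[0,90,88.1],feed=.06)
manip.wait(.3)
print(manip.get_grip_width(),manip.get_ft_force(),manip.get_ee_pos(),manip.get_tcp_rot(),manip.get_clock())
import pickle
t=cam("top");s=cam("scene");pickle.dump((t,s),open("A.pkl","wb"))
cv2.imwrite("pics/A.png",np.hstack([cv2.resize(t["image"][50:250,170:370],(400,400)),cv2.resize(s["image"][130:330,180:380],(400,400))]))
```

```text
0.021408876443415895 [-0.31388434 -3.78296715  5.6243057 ] [ 0.46845006 -0.02763516  0.21175065] [ 112.65048696   89.98002598 -159.25409941] 7.0833
```

View pics/A.png

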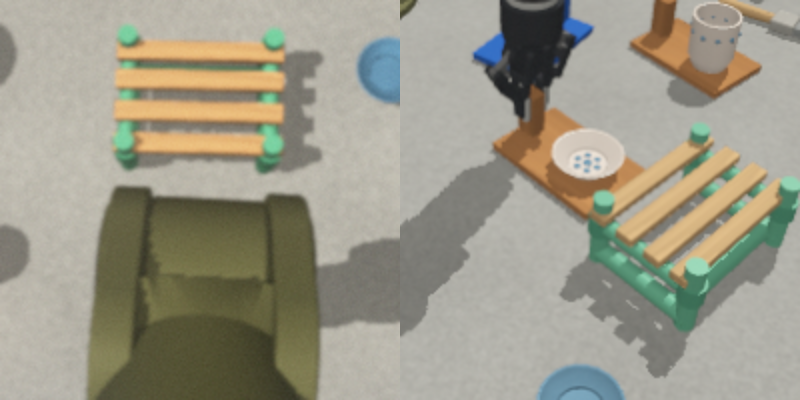

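The dish is in place and the board stands before the mouth, its −y edge running from scene px (227,203) to (274,237). The arm hides the top view, so I check direction and offset from that edge.

```bash
cat >> h.py <<'E'
def edge(s,x0,x1,y0=150,y1=300):
    """-y bottom edge of dish board in scene view: lowest brown pixel per column, on z=0"""
    _,b,_=masks(s); P=[]
    for x in range(x0,x1):
        r=np.flatnonzero(b[y0:y1,x]); 
        if len(r): P.append((x,r[-1]+y0+.5))
    w=onz(s,P,0.)[:,:2].astype(np.float32)
    vx,vy,px,py=cv2.fitLine(w,cv2.DIST_HUBER,0,.01,.01).ravel()
    R=np.array([np.cos(np.radians(-1.9)),np.sin(np.radians(-1.9))]); O=np.array([.6585,-.034])
    d=np.array([px,py])-O
    return np.degrees(np.arctan(vy/vx)),"mid rack x",d@R,"edge rack y (ideal -.055)",d@[-R[1],R[0]],"rear rack x",((w-O)@R).min()
E
python3 - <<'E'
from h import *
import pickle
t,s=pickle.load(open("A.pkl","rb"))
print(edge(s,226,270)); print(edge(s,232,265))
E
```

```text
(np.float32(-2.2491567), 'mid rack x', np.float64(-0.1238434044312305), 'edge rack y (ideal -.055)', np.float64(-0.053776928880774406), 'rear rack x', np.float64(-0.2020733290230223))
(np.float32(-2.5744276), 'mid rack x', np.float64(-0.12335340841365558), 'edge rack y (ideal -.055)', np.float64(-0.05377018620923039), 'rear rack x', np.float64(-0.18477577080269136))
```

Alignment is within about 0.5° and 1 mm. I push in, with force-checked steps at the end.

Run:
```python
from h import *
z=manip.get_ee_pos()[2]
R=np.array([np.cos(np.radians(-1.9)),np.sin(np.radians(-1.9))]); O=np.array([.6585,-.034])
def go(x,f): manip.movel([*(O+R*x),z],feed=f)
go(-.07,.06); manip.wait(.2)
f0=np.array(manip.get_ft_force())[:2]@R; print("f0",manip.get_ft_force())
for x in np.arange(-.067,-.041,.002):
    go(x,.02); f=np.array(manip.get_ft_force())[:2]@R; p=(np.array(manip.get_ee_pos())[:2]-O)@R
    print(round(x,3),round(p,4),round(f,2),flush=True)
    if f<f0-8: break
print(manip.get_clock(),manip.get_grip_width())
import pickle
s=cam("scene");t=cam("top");pickle.dump((t,s),open("B.pkl","wb"))
cv2.imwrite("pics/B.png",np.hstack([cv2.resize(t["image"][40:190,190:340],(400,400)),cv2.resize(s["image"][150:300,240:390],(400,400))]))
```

```text
f0 [-16.45096338   0.4985417   23.01179864]
-0.067 -0.0711 -14.33
-0.065 -0.0691 -14.65
-0.063 -0.0671 -14.35
-0.061 -0.065 -14.45
-0.059 -0.063 -14.12
-0.057 -0.061 -13.88
-0.055 -0.0589 -13.96
-0.053 -0.0569 -13.28
-0.051 -0.0549 -13.78
-0.049 -0.0529 -12.9
-0.047 -0.0509 -14.2
-0.045 -0.0488 -13.25
-0.043 -0.0468 -13.44
12.8333 0.021756694805503376
```

View pics/B.png

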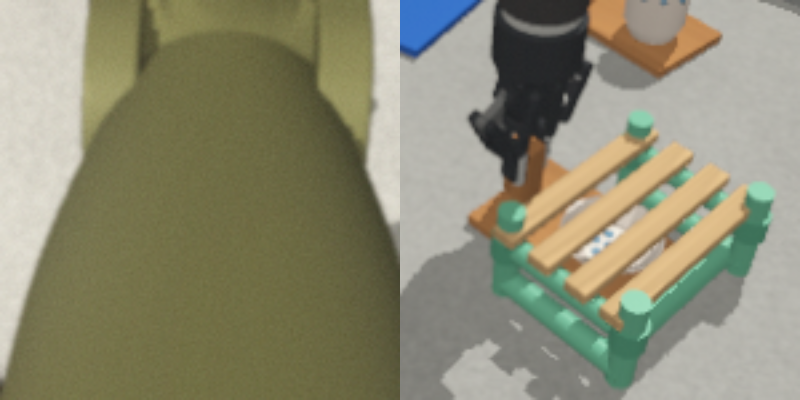

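Run:
```python
from h import *
import pickle
t,s=pickle.load(open("B.pkl","rb"))
print(edge(s,266,274,200,245))
R=np.array([np.cos(np.radians(-1.9)),np.sin(np.radians(-1.9))]); O=np.array([.6585,-.034])
N=np.array([-R[1],R[0]])
for z,px in((.012,(266.3,231)),(.075,(290.5,202)),(.012,(300,209.5))):
    d=onz(s,[px],z)[0,:2]-O; print(d@R,d@N)
print(manip.get_ee_pos(),manip.get_tcp_rot(),manip.get_ft_force(),manip.get_wrist_torque(),manip.get_effort())
cv2.imwrite("pics/B2.png",cv2.resize(s["image"][175:275,255:355],(800,600)[:1]*2 and (600,600),interpolation=2))
```

```text
(np.float32(-0.31838512), 'mid rack x', np.float64(-0.05033937815761965), 'edge rack y (ideal -.055)', np.float64(-0.05159614563005889), 'rear rack x', np.float64(-0.06162179724936715))
-0.05916795728755084 -0.05414430840593841
-0.045713977356658074 0.00793636519388789
-0.05429332681879392 0.06092251426095066
[ 0.61173766 -0.03149027  0.21121449] [ 75.49245533  89.45588767 163.66151999] [-13.16388877   0.30059298  17.95328958] [-0.09982053  2.958879    0.00369131] [ 1.74049339e-01 -5.12081766e+01  3.18085098e+01 -6.19108737e+00
  3.03755058e-01 -3.59017623e-02]
```

View pics/B2.png

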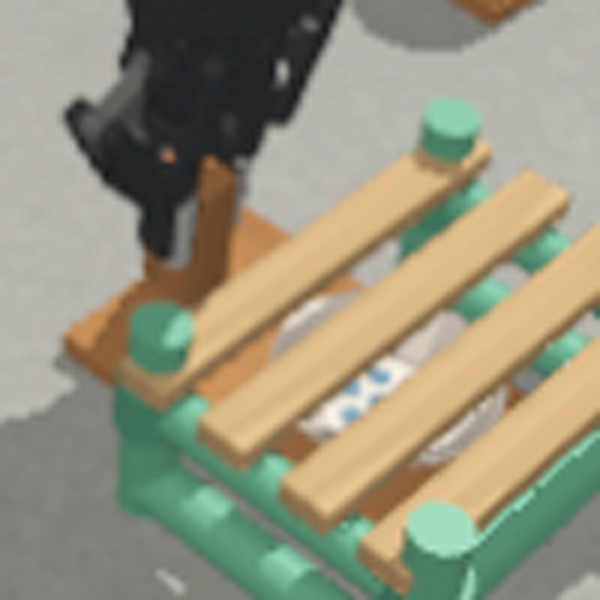

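The dish is centred under the slats. The board's rear corner at scene px (266,231) gives rack x ≈ −0.06, so it is at or close to home (−0.065). One more small push will show whether the force rises. Then I relax, release and look with the arm away.

Run:
```python
from h import *
import pickle
R=np.array([np.cos(np.radians(-1.9)),np.sin(np.radians(-1.9))]); O=np.array([.6585,-.034])
z=.2118
st=lambda:(np.round((np.array(manip.get_ee_pos())[:2]-O)@R,4),np.round(manip.get_ft_force(),1))
for x in(-.0415,-.040):
    manip.movel([*(O+R*x),z],feed=.02); print(x,*st())
def edgepx(tag):
    s=cam("scene"); print(tag,edge(s,266,274,200,245))
edgepx("pushed")
manip.movel([*(O+R*-.044),z],feed=.02); print(*st())
manip.set_gripper(.05); manip.wait(.3); print(*st()); edgepx("open")
p=manip.get_ee_pos()
manip.movel([p[0],p[1],.30],feed=.1)
manip.move_ptp([.40,-.25,.40],[0,90,60]); manip.wait(.3)
t=cam("top");s=cam("scene");pickle.dump((t,s),open("C.pkl","wb"));print(manip.get_clock(),st()); print(edge(s,266,274,200,245))
cv2.imwrite("pics/C.png",np.hstack([cv2.resize(t["image"][50:170,210:330],(400,480),interpolation=2)*1,cv2.resize(s["image"][170:290,250:350],(400,480),interpolation=2)]))
print("cup",board(t,(140,195),60))
```

```text
-0.0415 -0.0457 [-14.6   1.   19.2]
-0.04 -0.0453 [-19.8   1.2  23.1]
pushed (np.float32(-0.31838512), 'mid rack x', np.float64(-0.05033937815761965), 'edge rack y (ideal -.055)', np.float64(-0.05159614563005889), 'rear rack x', np.float64(-0.06162179724936715))
-0.0464 [-5.4  0.4 11.8]
-0.044 [-0.8  0.5 -0.1]
open (np.float32(-0.31838512), 'mid rack x', np.float64(-0.05033937815761965), 'edge rack y (ideal -.055)', np.float64(-0.05159614563005889), 'rear rack x', np.float64(-0.06162179724936715))
17.225 (np.float64(-0.2509), array([ 0.1,  0.8, -0.1]))
(np.float32(-2.7789438), 'mid rack x', np.float64(-0.05006193799888889), 'edge rack y (ideal -.055)', np.float64(-0.051880395433312326), 'rear rack x', np.float64(-0.06162179724936715))
cup (array([0.51334839, 0.27343121]), array([109.29586792, 168.64915466]), -5.033348083496094)
```

View pics/C.png

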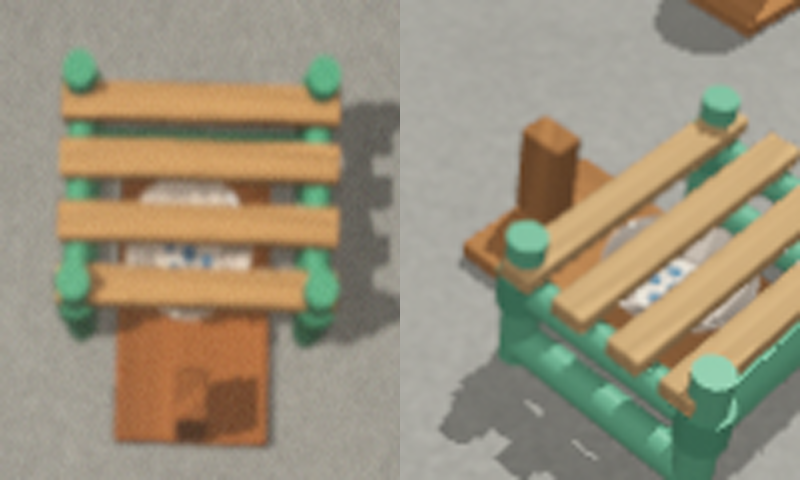

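Run:
```python
from h import *
import pickle
t,s=pickle.load(open("C.pkl","rb"))
R=np.array([np.cos(np.radians(-1.9)),np.sin(np.radians(-1.9))]); O=np.array([.6585,-.034]);N=np.array([-R[1],R[0]])
def r(q,z):
    p=onz(t,[(210+x*.3-.35,50+y*.25-.37) for x,y in q],z)[:,:2]-O; return np.c_[p@R,p@N].round(4).tolist()
print("rear corners",r([(115,440),(268,445)],.012),"side pts front",r([(119,320),(270,320)],.012))
print("dish rim back/front, L/R",r([(190,179),(188,318),(127,258),(253,258)],.034),"dots",r([(190,258)],.016))
_,b,_=masks(t); m=np.zeros_like(b); m[128:165,235:300]=255
k=cv2.findNonZero(b&m); p=onz(t,k.reshape(-1,2),.012)[:,:2]-O; p=np.c_[p@R,p@N]
q=p[p[:,0]<-.02]; print("mask rear",q.min(0),q.max(0), cv2.minAreaRect((q*1000).astype(np.float32)))
```

```text
rear corners [[-0.0634, 0.0551], [-0.0635, -0.0543]] side pts front [[0.0099, 0.0546], [0.0126, -0.0542]]
dish rim back/front, L/R [[0.0906, 0.0058], [0.0062, 0.005], [0.0414, 0.049], [0.0435, -0.0399]] dots [[0.0481, 0.0044]]
mask rear [-0.06330416 -0.05179722] [-0.02002235  0.0544581 ] ((-41.724456787109375, 1.3322868347167969), (106.35555267333984, 43.237449645996094), 89.85934448242188)
```

```bash
python3 -c "
from workcell import manip
manip.sign_off(); print(manip.get_clock())"
```

```text
the job is handed in; nothing more can be done
the job is handed in; nothing more can be done
```

The dish board is home in the rack with the dish still in its place, and I handed the job in at about 17 s on the robot's clock. I gripped the board by its upright, slid it on the table to line up with the mouth, and pushed it in until the force rose at the back bar. Then I let go and moved the arm away.

Last checks, measured from the cameras:

| Check | Measured | Allowed |
|---|---|---|
| Board x in rack frame | about 0.0215 m | 0.008 to 0.035 m |
| Board y in rack frame | about 0.001 m | ±0.03 m |
| Board direction (top view) | within about 0.5° of the rack | 0.2 rad (11.5°) |
| Dish on the board (x, y) | about (0.027, 0.004) m | 0 to 0.055 m, ±0.028 m |
| Teacup board movement | about 0.2 mm | 20 mm |

- **Force while sliding:** during the insertion the push was about 14 N and the upward force on the tool about 20 N, more than I expected. I did not find the cause, probably arm sag pressing on the board. Both were near zero after release.
- **Scene-view angle:** the scene camera's board-edge angle scattered between −0.3° and −2.8° because only a short piece of edge was visible. I relied on the top view instead.
- **Not measured:** I judged that the dish is level and the board flat by eye from the last picture. I never measured the dish's contact force directly, but the gripper stayed clear of it in every picture.

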